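# Index the vial carousel and hold the inspection mirror on the sticker

## Task

Turn the vial carousel until the green-capped vial clicks into the viewing station facing the mirror, and leave it there on its detent. Then swing the spring-return inspection mirror by its red handle until the bench camera sees the whole orange sticker on that vial in the mirror, and finish while still holding the handle at that angle, since the mirror springs back when let go. Keep off the mirror glass and leave the other things on the bench where they are.

Things in the scene. Friction and masses are not known exactly. Their poses are not given: they have to be found in the camera images.
- carousel: The carousel's fixed grey base, a disc 144 mm across, 12 mm high; origin on the turning axis at bench level, z up. Its +x axis points to the viewing station, on the mirror's side, marked by a white arrow on a tab. Five vials (27 to 30 mm across, tops up to 106 mm above the bench, one with a green cap) are fixed in nests 52 mm from the axis; the sixth nest is empty.
- turntable (a joint): Angle of the aluminium turntable (156 mm across, top 38 mm above the bench) about the vertical axis of carousel; rad, grows counter-clockwise seen from above; 0 = green-capped vial in the viewing station. Six positions 1.047 rad apart; a sprung roller pulls it into the nearest one, with at most about 0.25 N m. It starts one or two positions short (-1.05 or -2.09).
- carousel_grip (a point): Grip point of the carousel: middle of the black bar handle on its centre post, on the turning axis, 137 mm above the bench. Bar 58 mm long, 13 mm thick, 118 to 152 mm above the bench; its length lies along this point's y axis, which turns with the turntable. Pinch it across its thickness, fingertips no lower than 112 mm to clear the vial caps.
- sticker (a point): Centre of the orange sticker, 13 mm high and 14 mm wide, on the outward side of the green-capped vial, 70 mm above the bench, 65.8 mm from the carousel axis; its x axis points out of the sticker. Turns with the turntable.
- mirror_rail: Aluminium rail 248 x 40 x 20 mm fixed to the bench, carrying the mirror post and the blue camera; origin on the bench below the mirror's pivot, z up, its +x axis points along the rail to the camera. Parts reach 150 mm (mirror handle) and 90 mm (camera) above the bench.
- lens (a point): Front of the camera's lens, 70 mm above the bench, 124 mm along the rail from the pivot. The camera looks level along the rail straight at mirror_pivot.
- mirror_pivot (a point): Centre line of the mirror, 70 mm above the bench, on its vertical turning axis, which lies in the reflecting face. The line of sight always meets the mirror here. The glass is 56 mm wide and 46 mm high.
- mirror (a joint): Turn of the mirror about its vertical pivot, rad; 0 = at rest on its stop; grows as it swings clockwise seen from above, up to 1.35. The mirror's normal points (0.262 - value) counter-clockwise of the rail's +x axis, the direction to the camera. A spring (0.30 N m/rad, 0.1 N m at rest) always drives it back to 0: 3 to 5 N at the handle.
- mirror_handle (a point): Grip point on the red upright handle: a round peg 15 to 17 mm across on a lever behind the mirror, 85 mm from the pivot axis, directly away from where the mirror's normal points. This point is 126 mm above the bench, the peg's top 148 mm; the lever rod below it tops at 104 mm. The peg may turn between the fingers.
- camera_view: Not a solid thing: the frame of the camera's line of sight after the mirror. Origin at the mirror pivot, 70 mm above the bench; +x runs along the reflected line of sight, so it turns twice as far as the mirror. The sticker is in the middle of the picture when it lies on this x axis; the picture is 42 mm wide at the vial.
- mirror_glass: The mirror's glass plate, 56 x 46 x 3 mm, on the mirror; not to be touched.
- mirror_lever: The lever with the red upright handle, rigid with the moving mirror; origin on the pivot axis at bench level, +x along the mirror's normal (the lever runs to -x).
- mortar: White mortar 95 mm across, 50 mm high; bystander, origin at the centre of its underside.
- timer: Small white timer 60 x 66 x 18 mm; bystander, origin at the centre of its underside.
- pen_blue: Blue pen 138 mm long lying on the bench; bystander.
- beaker: Clear beaker 53 mm across, 70 mm high; bystander, origin at the centre of its underside.

How it is judged:
By the outcome, as a careful person would: the job done as asked, in the order asked, and still so for the second after the job is handed in, while the arm keeps its last pose, push and grip.
It also fails if it takes over 51 s, if anything falls off the work surface, if the arm or the gripper's body presses on something with over 40 N, if the wrist force passes 120 N, or if a joint passes its speed limit or range.

## Robot

A 6-joint arm with a two-finger parallel gripper is mounted at the origin on a cart in front of the work surface, level with it; the furniture and walls round the work are solid. World frame = base frame: x ahead of the robot, y to its left, z up, the work surface at z = 0. Lengths are in m, angles in degrees, forces in N, time in s.
With the tool pointing down it reaches from about 0.4 to 0.825 m from the base axis. Payload 7 kg.
Tool frame: the origin (TCP) lies at the very end of the fingers, on their centre line; the grasp point (between the pads) lies 19 mm behind it; z points along the fingers, y is the line along which they close (so a half turn about z gives the same grasp; the last joint's range is limited). The gripper opens to 88 mm and grips with 3 to 60 N. Pads are 19 mm wide; open, the fingers measure 130 mm over their backs; the gripper's body (78 mm by 193 mm) begins 47 mm behind the grasp point.
Start: joints at [-46.977, 20.546, 0.682, 0, -70.136, -16.507], TCP at [0.301, -0.604, 0.227] pointing down, gripper open.
Joint ranges: [-176.03, 176.03], [-82.01, 121.73], [-58.28, 71.71], [-173.87, 95.51], [-174.79, -0.11], [-173.66, 173.66]. Speed limits (degrees/s): [136.94, 136.94, 172.46, 180, 180, 180].

## Interface

Orientations are given as [roll, pitch, yaw] about the fixed x, y, z axes, in that order (R = Rz(yaw) Ry(pitch) Rx(roll)).
In Python, from plant import ctrl, viewer gives the robot as it stands.
- The arm moves only by the tool servo_tool, never from a script. Its argument "rows" is a list of rows, each a list of 6 numbers: the shift along the world's x, y, z in mm, then the turn, a rotation vector about the world's x, y, z in degrees. A call has 1 to 5 rows; each row shifts and turns the commanded pose from where the row before left it; what a row does not reach is not made up. A row lasts 1/12 s, in which the tool goes at most 41.7 mm and 7.16 degrees, less where a joint would pass 70% of its speed; a pose out of reach is approached as far as the arm can. A call is refused whole if a number of a shift passes 41.7 or a number of a turn 7.16, either way. A call with a gripper value outside its range is refused whole. "fingers" is the finger opening in mm, from 0 to 87.6, set as the call begins (left out, the last holds). The fingers move at their own pace and stop on an object; the grip force is fixed at half the most. Time passes only in rows, so rows that do not move let the fingers close. It gives the time, the measured TCP pose, the force and the opening at its end, in the units of the state.
- ctrl.get_obs(): the state, without advancing time (a new reading comes with each control period).
- viewer.snapshot(name): name is "scene" or "top" or "wrist"; returns (picture, depth): 480x640x3 uint8, red, green, blue; 480x640 float32, m along the optical axis (not along the pixel's ray), 0 where there is no reading.
- viewer.calibration(name): a dict with "fx", "fy", "cx", "cy" (pixels), "origin" and "rotation" of the camera in the world. Camera axes: x right, y up, looking along -z (the intrinsics and any distortion apply to the point x, -y, -z); pixel columns grow to the right and rows downward; lengths in m; the calibration is good to about 2 mm. A picture is of the moment at which its call begins: read the wrist's pose just before it. calibration takes no time and is no camera call; for the wrist camera it gives the pose at the moment of the call.
- ctrl.close_job(): hands the job in, once; it reports no verdict.
The state is a dict: "clock": time; "joint_pos": joint angles; "qvel": joint speeds; "tau": joint torques, N m; "tool_pos": TCP position; "orientation": TCP orientation; "force": force on the tool from outside, world axes, zero at the start; "moment": the same for the moment, N m; "opening": finger opening in m.
Only numpy, scipy, OpenCV 4.12 (cv2) and the standard library are available. Lean on these libraries where they do the work, as an engineer would, in place of code of your own. Each camera call takes 0.05 s, during which the arm holds its last target. There are 200 camera calls.

## Working session

There is one attempt and no reset: what is moved stays moved. The work goes in short steps, Python scripts to look and compute and a tool call to move; the robot and the scene stay as the last step left them, time stands still between calls to the robot, and variables do not carry over. Pictures are saved under pics/ and viewed, on a budget of 10 in all, crops included, one or two more only if the job needs it, and the job is handed in when it is done.

Besides the shell and the picture viewer there is one more tool, called as name(argument=value, ...) on one line, values as JSON. servo_tool: Moves the arm, as the interface text tells. Its arguments: {"type":"object","properties":{"rows":{"type":"array","items":{"type":"array","items":{"type":"number"}}},"fingers":{"type":"number"}},"required":["rows"]}

```bash
mkdir -p pics; ls; cat > h.py <<'E'
import numpy as np, cv2
from plant import ctrl, viewer
def snap(n,f):
    c=viewer.calibration(n); im,d=viewer.snapshot(n)
    cv2.imwrite('pics/'+f+'.png',im[:,:,::-1]); np.savez('pics/'+f,im=im,d=d,**{k:np.array(v) for k,v in c.items()})
    return im,d,c
def load(f):
    z=np.load('pics/'+f+'.npz',allow_pickle=True); return z['im'],z['d'],{k:z[k] for k in z.files if k not in('im','d')}
def ray(c,u,v):
    r=np.array([(u-c['cx'])/c['fx'],-(v-c['cy'])/c['fy'],-1.]); return np.array(c['origin']),np.array(c['rotation'])@r
def plane(c,u,v,z):
    o,d=ray(c,u,v); return o+d*(z-o[2])/d[2]
def pt(c,d,u,v):
    o,r=ray(c,u,v); return o+r*d
def tri(c1,p1,c2,p2):
    o1,d1=ray(c1,*p1);o2,d2=ray(c2,*p2)
    s=np.linalg.lstsq(np.c_[d1,-d2],o2-o1,rcond=None)[0]
    a=o1+d1*s[0];b=o2+d2*s[1]; return (a+b)/2,np.linalg.norm(a-b)
E
python3 - <<'E'
from h import *
for n in('scene','top'):
    im,d,c=snap(n,n+'0'); print(c)
print(ctrl.get_obs())
a=cv2.imread('pics/scene0.png');b=cv2.imread('pics/top0.png')
E
```

```text
pics
{'fx': 474.2067187386834, 'fy': 474.2067187386834, 'cx': 327.75962957467993, 'cy': 243.54225520711378, 'origin': array([0.22520688, 0.58192428, 0.86054476]), 'rotation': array([  41.09693121,    0.78827049, -148.5853063 ])}
{'fx': 616.9688887898191, 'fy': 616.9688887898191, 'cx': 328.6023577140626, 'cy': 228.67361856338627, 'origin': array([0.24284811, 0.18734496, 1.60766198]), 'rotation': array([  13.3161341 ,   -0.3479455 , -114.92936117])}
{'clock': 0.1, 'joint_pos': array([-4.69766457e+01,  2.05841737e+01,  6.38662920e-01, -1.61087445e-02,
       -7.01367149e+01, -1.65035485e+01]), 'qvel': array([-0.03535142, -0.03914105,  0.14078541,  0.11381853,  0.02342106,
       -0.15625517]), 'tau': array([-1.34883878e-03, -5.84162271e+01,  2.93753332e+01,  7.01554388e+00,
        1.01957854e-02, -5.87457703e-05]), 'tool_pos': array([ 0.30112358, -0.60361471,  0.22575441]), 'orientation': array([ 1.79916860e+02, -8.83975948e-03, -1.53485672e+02]), 'force': array([ 0.6267753 ,  0.01191687, -0.8089827 ]), 'moment': array([-0.01446608,  0.00476285,  0.00087743]), 'opening': 0.08809367044103843}
```

```bash
sed -i "s/np.array(c\['rotation'\])@r/Rot.from_euler('xyz',c['rotation'],degrees=True).apply(r)/; s/^from plant/from scipy.spatial.transform import Rotation as Rot\nfrom plant/" h.py; cat h.py | head -14
```

```text
import numpy as np, cv2
from scipy.spatial.transform import Rotation as Rot
from plant import ctrl, viewer
def snap(n,f):
    c=viewer.calibration(n); im,d=viewer.snapshot(n)
    cv2.imwrite('pics/'+f+'.png',im[:,:,::-1]); np.savez('pics/'+f,im=im,d=d,**{k:np.array(v) for k,v in c.items()})
    return im,d,c
def load(f):
    z=np.load('pics/'+f+'.npz',allow_pickle=True); return z['im'],z['d'],{k:z[k] for k in z.files if k not in('im','d')}
def ray(c,u,v):
    r=np.array([(u-c['cx'])/c['fx'],-(v-c['cy'])/c['fy'],-1.]); return np.array(c['origin']),Rot.from_euler('xyz',c['rotation'],degrees=True).apply(r)
def plane(c,u,v,z):
    o,d=ray(c,u,v); return o+d*(z-o[2])/d[2]
def pt(c,d,u,v):
```

View pics/scene0.png

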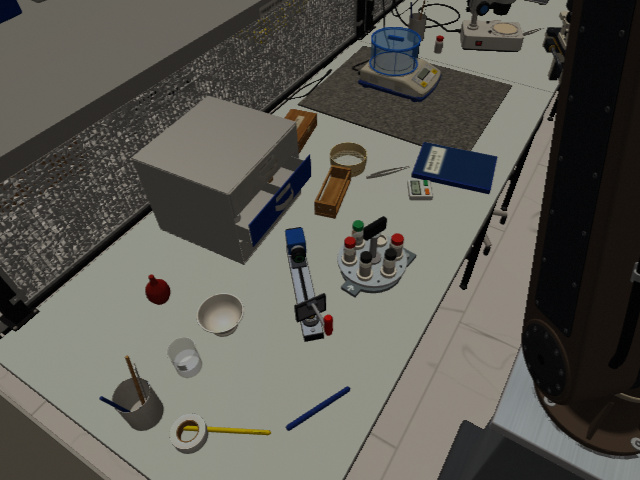

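View pics/top0.png

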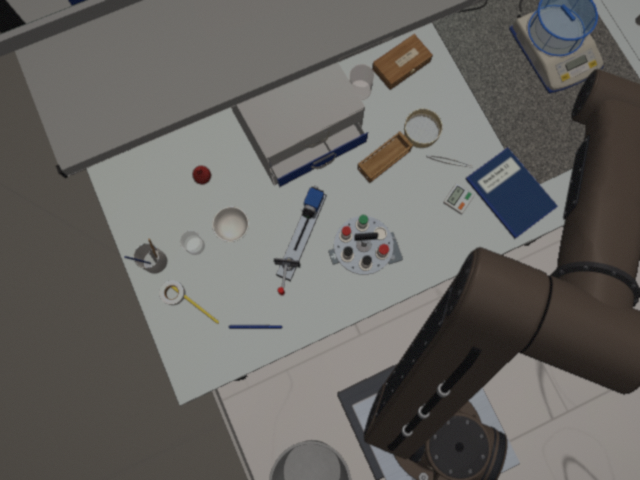

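```bash
python3 - <<'E'
from h import *
for n in('scene0','top0'):
    im,d,c=load(n); hsv=cv2.cvtColor(im,cv2.COLOR_RGB2HSV)
    M={'green':((55,120,40),(85,255,255)),'blue':((105,150,60),(120,255,255)),'red':((0,160,100),(6,255,255)),'orange':((8,170,120),(18,255,255)),'black':((0,0,0),(179,255,45))}
    box=(280,210,430,350) if n=='scene0' else (265,180,410,305)
    for k,(lo,hi) in M.items():
        m=cv2.inRange(hsv,lo,hi); q=np.zeros_like(m); q[box[1]:box[3],box[0]:box[2]]=m[box[1]:box[3],box[0]:box[2]]
        nn,l,st,ce=cv2.connectedComponentsWithStats(q)
        for i in range(1,nn):
            if st[i,4]<12: continue
            v,u=np.nonzero(l==i); o,_=ray(c,0,0)
            P=np.array([pt(c,d[b,a],a,b) for a,b in zip(u,v)])
            print(n,k,st[i],ce[i].round(1),np.median(P,0).round(4),'z',P[:,2].min().round(3),P[:,2].max().round(3))
E
```

```text
scene0 green [353 220  10  11  70] [358.1 224.3] [ 0.5489 -0.0561  0.1058] z 0.095 0.109
scene0 blue [286 228  19  17 256] [294.6 235.9] [0.6581 0.0317 0.0902] z 0.086 0.094
scene0 red [392 234  12   8  77] [397.2 237.5] [ 0.4616 -0.072   0.0974] z 0.095 0.1
scene0 red [345 237  10   8  66] [349.6 240.2] [ 0.5427 -0.006   0.1059] z 0.071 0.11
scene0 red [324 315   8   6  36] [327.7 317.2] [0.4679 0.2033 0.1481] z 0.146 0.151
scene0 black [280 210   4   5  13] [281.  211.5] [ 0.7304 -0.0184  0.0871] z 0.025 0.106
scene0 black [316 210  21   8 102] [326.8 212.6] [ 0.6738 -0.1277  0.0163] z 0.001 0.03
scene0 black [353 217  34  47 562] [371.3 237.3] [ 0.4984 -0.0312  0.1269] z 0.047 0.861
scene0 black [287 243  39  84 915] [305.3 289.6] [0.546  0.1434 0.0716] z 0.014 0.861
scene0 black [385 248  12  13 124] [390.5 254. ] [ 0.4526 -0.0168  0.1052] z 0.05 0.11
scene0 black [342 282  56  15  94] [368.9 290.3] [0.4725 0.0262 0.0086] z 0.002 0.861
scene0 black [304 333  20   8 102] [313.6 336.6] [0.5144 0.1857 0.0151] z 0.001 0.024
top0 green [360 216   7   7  38] [363.  219.2] [ 0.5464 -0.0589  0.1081] z 0.101 0.117
top0 blue [305 189  18  19 217] [313.8 197.6] [0.6545 0.0277 0.0913] z 0.076 1.608
top0 red [343 228   7   7  40] [345.9 230.9] [ 0.538  -0.0077  0.1071] z 0.102 1.608
top0 red [380 245   8   9  55] [383.4 249.1] [ 0.458  -0.0734  0.0973] z 0.092 0.11
top0 red [279 288   5   5  18] [280.7 290.2] [0.4642 0.1999 0.1483] z 0.143 0.153
top0 black [303 209  12  10  77] [308.  213.2] [0.6246 0.0581 0.0829] z 0.066 0.096
top0 black [355 234  22   6 108] [365.6 236.5] [ 0.4972 -0.0399  0.1499] z 0.131 0.161
top0 black [345 248   7   8  43] [347.7 251.3] [0.4883 0.0109 0.1076] z 0.101 0.115
top0 black [363 257   8   7  42] [366.5 260.1] [ 0.4494 -0.0221  0.1069] z 0.1 0.114
top0 black [275 260  24   7  67] [287.4 262.7] [0.5258 0.1513 0.0933] z 0.051 0.103
```

```bash
python3 - <<'E'
from h import *
c=viewer.calibration('wrist'); o=ctrl.get_obs(); print(c)
R=Rot.from_euler('xyz',o['orientation'],degrees=True)
print('cam in tool',R.inv().apply(c['origin']-o['tool_pos']), (R.inv()*Rot.from_euler('xyz',c['rotation'],degrees=True)).as_matrix().round(3))
for n in('scene0','top0'):
    im,d,c=load(n)
    hsv=cv2.cvtColor(im,cv2.COLOR_RGB2HSV)
    if n=='top0':
        print('bar',[plane(c,*p,.152).round(4) for p in((355,237),(377,236))])
        m=np.zeros(im.shape[:2],bool); 
        P=np.array([[*pt(c,d[b,a],a,b)] for b in range(180,310) for a in range(265,410)])
        s=P[(abs(P[:,2]-.038)<.004)]; s=s[np.hypot(s[:,0]-.4995,s[:,1]+.039)<.095]
        (x,y),r=cv2.minEnclosingCircle(s[:,:2].astype(np.float32)*1000); print('disc',x,y,r)
    else: print('tab',plane(c,351,288,.01), 'rail ends',plane(c,314,337,.02))
E
```

```text
{'fx': 428.5834595224467, 'fy': 428.5834595224467, 'cx': 322.0266541049067, 'cy': 236.39058568722018, 'origin': array([ 0.24189464, -0.63340667,  0.3829369 ]), 'rotation': array([-1.42169586e+01, -9.29951954e-02,  1.16466500e+02])}
cam in tool [ 6.63234287e-02  1.06235870e-05 -1.57172409e-01] [[-0.001  0.969  0.246]
 [ 1.     0.001  0.   ]
 [-0.     0.246 -0.969]]
tab [0.51039605 0.03939343 0.01      ] rail ends [0.51121273 0.18884652 0.02      ]
bar [array([ 0.506 , -0.0151,  0.152 ]), array([ 0.4859, -0.0645,  0.152 ])]
disc 499.08154296875 -42.92018127441406 78.6957778930664
```

servo_tool(rows=[[20,40,30,0,0,7],[20,41,30,0,0,7],[20,41,30,0,0,7],[15,41,30,0,0,7],[15,41,30,0,0,7]])

```text
clock: 0.52
tool_pos: [0.3711, -0.4443, 0.3432]
orientation: [179.9, 0.0, -118.2]
force: [0.1, 0.1, 0.8]
opening: 0.0874
```

servo_tool(rows=[[13,39,2,0,0,2],[13,39,2,0,0,2],[13,39,2,0,0,2],[13,39,2,0,0,0],[13,39,2,0,0,0]])

```text
clock: 0.93
tool_pos: [0.4358, -0.249, 0.3528]
orientation: [180.0, 0.0, -112.5]
force: [1.4, -0.7, 0.4]
opening: 0.0877
```

servo_tool(rows=[[13,39,2,0,0,0],[13,39,2,0,0,0],[13,39,2,0,0,0],[13,39,2,0,0,0],[13,39,0,0,0,0]])

```text
clock: 1.35
tool_pos: [0.501, -0.0539, 0.3612]
orientation: [-180.0, 0.0, -112.5]
force: [1.1, -1.7, -0.1]
opening: 0.0871
```

servo_tool(rows=[[13,39,0,0,0,0],[13,39,0,0,0,0],[0,0,0,0,0,0],[0,0,0,0,0,0]])

```text
clock: 1.68
tool_pos: [0.5271, 0.0241, 0.3597]
orientation: [179.9, -0.1, -112.3]
force: [1.5, 0.1, -0.2]
opening: 0.0876
```

```bash
python3 - <<'E'
from h import *
o=ctrl.get_obs(); print(o['joint_pos'].round(1),abs(o['qvel']).max(),o['tool_pos'])
snap('wrist','w1')
E
```

```text
[ 23.9   3.1  -4.5  -0.  -82.5 -46.2] 2.583020696272099 [0.52706991 0.02407894 0.35974034]
```

View pics/w1.png

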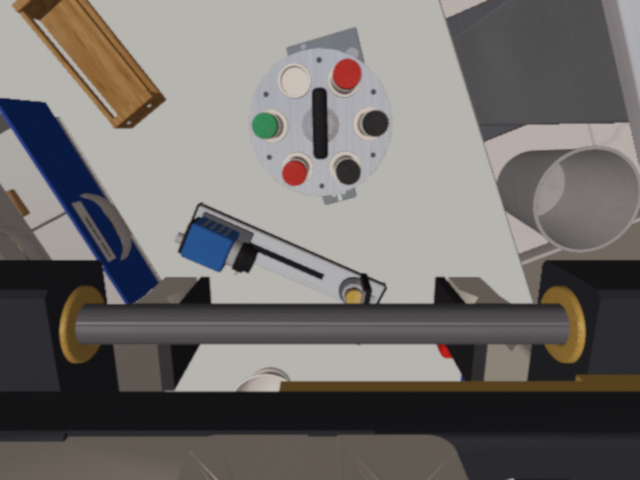

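servo_tool(rows=[[-8,38,-10,0,0,0],[-8,38,-10,0,0,0],[-8,38,-10,0,0,0],[-6,36,-10,0,0,0],[0,0,0,0,0,0]])

```text
clock: 2.15
tool_pos: [0.4954, 0.1748, 0.3186]
orientation: [179.9, -0.1, -112.4]
force: [-0.5, 0.2, -0.1]
opening: 0.0879
```

servo_tool(rows=[[0,0,0,0,0,0],[0,0,0,0,0,0]])

```text
clock: 2.32
tool_pos: [0.497, 0.171, 0.321]
orientation: [-180.0, -0.0, -112.5]
force: [-0.2, -0.1, -0.2]
opening: 0.0876
```

```bash
python3 - <<'E'
from h import *
o=ctrl.get_obs(); print(o['joint_pos'].round(1),abs(o['qvel']).max(),o['tool_pos'])
snap('wrist','w2')
E
```

```text
[ 40.4   3.5  -9.    0.  -77.5 -62.9] 1.0219009281223388 [0.49698702 0.171028   0.32102987]
```

View pics/w2.png

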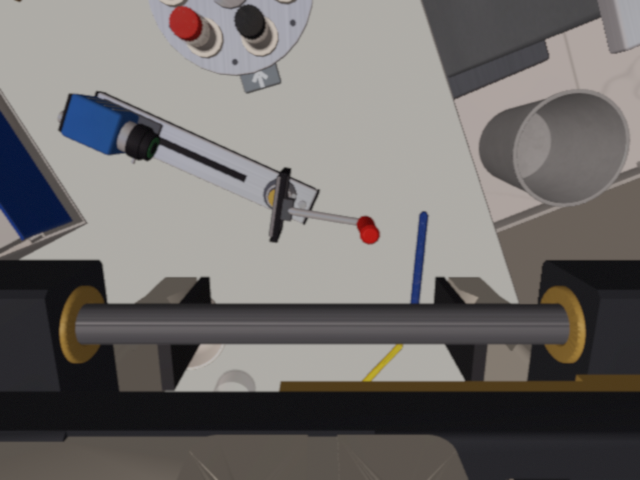

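```bash
cat > m.py <<'E'
from h import *
def cloud(im,d,c,x0=0,x1=640,y0=0,y1=255):
    u,v=np.meshgrid(np.arange(x0,x1),np.arange(y0,y1)); u=u.ravel();v=v.ravel()
    r=np.c_[(u-c['cx'])/c['fx'],-(v-c['cy'])/c['fy'],-np.ones(len(u))]
    P=np.array(c['origin'])+Rot.from_euler('xyz',c['rotation'],degrees=True).apply(r)*d[v,u][:,None]
    return P,cv2.cvtColor(im,cv2.COLOR_RGB2HSV)[v,u],np.c_[u,v]
E
python3 - <<'E'
from m import *
from scipy.optimize import least_squares
W={n:load(n) for n in('w1','w2')}
for n in W:
    P,H,U=cloud(*W[n]); z=P[:,2]
    # turntable disc rim: points near z=.038
    s=P[(abs(z-.038)<.005)&(np.hypot(P[:,0]-.499,P[:,1]+.04)<.09)][:,:2]
    h=cv2.convexHull((s*1000).astype(np.float32))[:,0]
    f=least_squares(lambda p:np.hypot(h[:,0]-p[0],h[:,1]-p[1])-78,[499,-40],loss='soft_l1'); print(n,'disc',f.x,'med z',np.median(P[(abs(z-.038)<.006)&(np.hypot(P[:,0]-.499,P[:,1]+.04)<.07)][:,2]))
    # rail
    s=P[(abs(z-.02)<.006)&(P[:,1]>.02)&(P[:,1]<.23)&(P[:,0]>.45)&(P[:,0]<.75)]
    s=s[np.hypot(s[:,0]-.499,s[:,1]+.04)>.11]
    print(n,'rail',len(s),cv2.minAreaRect((s[:,:2]*1000).astype(np.float32)),np.median(s[:,2]))
    for k,m in dict(red=((H[:,0]<6)|(H[:,0]>174))&(H[:,1]>150)&(H[:,2]>80),green=(H[:,0]>55)&(H[:,0]<85)&(H[:,1]>120),blue=(H[:,0]>100)&(H[:,0]<122)&(H[:,1]>130)&(z>.03),black=(H[:,2]<50)&(z>.03)).items():
        q=np.zeros((480,640),np.uint8); q[U[m,1],U[m,0]]=1
        nn,l,st,ce=cv2.connectedComponentsWithStats(q); L=l[U[:,1],U[:,0]]
        for i in range(1,nn):
            if st[i,4]<60: continue
            p=P[L==i]; zt=np.percentile(p[:,2],95); t=p[p[:,2]>zt-.006]
            if abs(p[:,0].mean()-.55)>.2: continue
            print(n,k,st[i,:4],st[i,4],'zt',zt.round(4),'top rect',[np.round(x,1) for x in cv2.minAreaRect((t[:,:2]*1000).astype(np.float32))])
im,d,c=W['w2']
print('tab arrow tip/base',plane(c,260,70,.012),plane(c,262,88,.012), pt(c,d[79,255],255,79))
print('mirror top ends',[plane(c,*p,.093).round(4) for p in((287,170),(275,240),(291,170),(281,240))])
o=viewer; 
E
```

```text
w1 disc [501.33956969 -40.54008534] med z 0.03723877757229846
w1 rail 1139 ((615.6411743164062, 64.59828186035156), (27.548587799072266, 110.38150024414062), 43.53458023071289) 0.01932516360212999
w1 red [334  60  26  29] 610 zt 0.0976 top rect [array([473.3, -56.6]), array([65.2, 23.9]), np.float64(54.7)]
w1 red [283 161  23  24] 430 zt 0.1063 top rect [array([541.7,  -8.9]), array([22. , 21.1]), np.float64(67.9)]
w1 green [253 114  24  24] 457 zt 0.1063 top rect [array([549.9, -59.2]), array([20.8, 21.6]), np.float64(67.6)]
w1 blue [  0  99 122 156] 5845 zt 0.1511 top rect [array([649.2, -41.5]), array([127.2, 265.8]), np.float64(62.6)]
w1 blue [181 218  57  37] 1386 zt 0.0903 top rect [array([590.1,   7.2]), array([191.7,  46. ]), np.float64(13.1)]
w1 blue [129 244  11  11] 65 zt 0.1006 top rect [array([726.9,   2.7]), array([5.9, 1.4]), np.float64(77.3)]
w1 black [313  89  14  69] 877 zt 0.1523 top rect [array([501.8, -40.9]), array([54.6, 10.7]), np.float64(67.9)]
w1 black [364 112  23  23] 412 zt 0.1063 top rect [array([453.9, -22.2]), array([19.9, 20.7]), np.float64(69.1)]
w1 
[... 779 characters left out ...]
zt 0.1485 top rect [array([601.5, 103. ]), array([ 40.9, 257.6]), np.float64(77.9)]
w2 black [236   6  29  33] 732 zt 0.1064 top rect [array([488.2,  55.3]), array([ 21.3, 112.6]), np.float64(6.5)]
w2 black [126 124  35  36] 895 zt 0.0856 top rect [array([558.8,  87.8]), array([ 26.6, 178.7]), np.float64(67.2)]
w2 black [271 168  23  74] 507 zt 0.0983 top rect [array([517.5, 142.1]), array([110.8,  19.6]), np.float64(44.7)]
tab arrow tip/base [0.5079057  0.03293803 0.012     ] [0.51326198 0.04960035 0.012     ] [0.51630053 0.03880229 0.01158296]
mirror top ends [array([0.5142, 0.1318, 0.093 ]), array([0.5504, 0.1867, 0.093 ]), array([0.5109, 0.1332, 0.093 ]), array([0.5453, 0.1888, 0.093 ])]
```

```bash
python3 - <<'E'
from h import *
a=cv2.imread('pics/w1.png')[10:220,220:420];b=cv2.imread('pics/w2.png')[0:110,140:340]
a=cv2.resize(a,None,fx=2.8,fy=2.8,interpolation=2)[:588]
b=cv2.resize(b,(238,131)) if 0 else cv2.resize(b[:, 40:],None,fx=1.4,fy=1.4)
a=cv2.resize(cv2.imread('pics/w1.png')[10:220,230:410],(450,525),interpolation=2)
b=cv2.resize(cv2.imread('pics/w2.png')[0:110,200:315],(345,330),interpolation=2)
o=np.zeros((525,795,3),np.uint8); o[:,:450]=a; o[:330,450:]=b
cv2.imwrite('pics/crop.png',o)
E
```

```text
(no output)
```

View pics/crop.png

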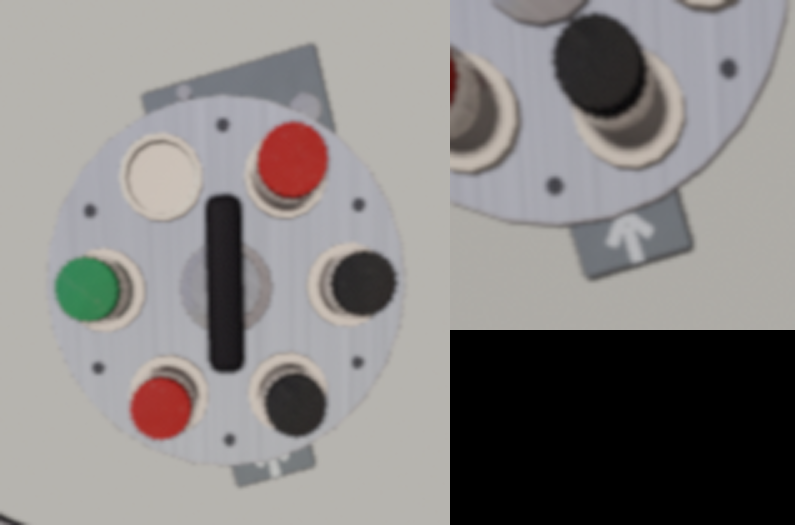

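servo_tool(rows=[[1,-41,-5,0,0,0.4],[1,-41,-15,0,0,0],[1,-41,-20,0,0,0],[1,-41,-20,0,0,0],[0.5,-40,-20,0,0,0]])

```text
clock: 2.78
tool_pos: [0.5009, -0.0234, 0.2466]
orientation: [-179.9, 0.1, -112.2]
force: [1.3, 0.0, 0.7]
opening: 0.0875
```

servo_tool(rows=[[0,-7.8,-20,0,0,0],[0,0,-20,0,0,0],[0,0,-20,0,0,0],[0,0,0,0,0,0],[0,0,0,0,0,0]])

```text
clock: 3.2
tool_pos: [0.5008, -0.0295, 0.1864]
orientation: [180.0, -0.1, -112.2]
force: [0.2, 0.3, 0.5]
opening: 0.0871
```

servo_tool(rows=[[0.7,-11.3,0,0,0,0],[0,0,-24,0,0,0],[0,0,-24,0,0,0],[0,0,-23,0,0,0],[0,0,0,0,0,0]])

```text
clock: 3.62
tool_pos: [0.5002, -0.0401, 0.1131]
orientation: [179.8, -0.1, -112.1]
force: [-0.5, -0.6, -0.5]
opening: 0.0875
```

servo_tool(rows=[[0,0,0,0,0,0]])

```text
clock: 3.7
tool_pos: [0.5022, -0.0398, 0.1161]
orientation: [180.0, -0.0, -112.1]
force: [0.7, -0.2, -0.3]
opening: 0.0873
```

Centred over the bar; close the fingers.

servo_tool(rows=[[0,0,0,0,0,0],[0,0,0,0,0,0],[0,0,0,0,0,0],[0,0,0,0,0,0],[0,0,0,0,0,0]], fingers=0)

```text
clock: 4.12
tool_pos: [0.5022, -0.0392, 0.116]
orientation: [-179.9, 0.0, -112.1]
force: [-0.8, 0.0, -0.0]
opening: 0.0601
```

servo_tool(rows=[[0,0,0,0,0,0],[0,0,0,0,0,0],[0,0,0,0,0,0],[0,0,0,0,0,0],[0,0,0,0,0,0]])

```text
clock: 4.53
tool_pos: [0.502, -0.0393, 0.1153]
orientation: [-180.0, -0.0, -112.1]
force: [4.6, -2.2, -2.4]
opening: 0.0268
```

```bash
python3 -c "
from h import *
o=ctrl.get_obs(); print(o)"
```

```text
{'clock': 4.5333, 'joint_pos': array([ 1.79143525e+01,  1.04947385e+01, -2.93551852e+01,  8.71943130e-03,
       -5.01422059e+01, -3.99993858e+01]), 'qvel': array([-0.18381332,  0.08691205,  0.65284341,  0.92575524,  1.33271386,
        0.0280949 ]), 'tau': array([ 5.36351111e-01, -3.91244853e+01,  2.35136443e+01,  5.16873747e+00,
       -7.60540925e-01,  5.99739928e-03]), 'tool_pos': array([ 0.50200515, -0.03933706,  0.11525254]), 'orientation': array([-1.79989668e+02, -6.93434352e-05, -1.12079446e+02]), 'force': array([ 4.62672423, -2.214656  , -2.39545422]), 'moment': array([-1.19075046, -2.16998854, -0.046827  ]), 'opening': 0.02684247775320673}
```

servo_tool(rows=[[0,0,0,0,0,0],[0,0,0,0,0,0]])

```text
clock: 4.7
tool_pos: [0.5028, -0.0396, 0.1154]
orientation: [-179.9, 0.0, -112.1]
force: [3.3, -3.3, -2.8]
opening: 0.0235
```

servo_tool(rows=[[0,0,0,0,0,0],[0,0,0,0,0,0]])

```text
clock: 4.87
tool_pos: [0.5028, -0.0396, 0.1154]
orientation: [-179.9, 0.0, -112.1]
force: [4.1, -4.4, -3.3]
opening: 0.0237
```

```bash
python3 - <<'E'
from h import *
snap('wrist','w3')
snap('scene','s3')
a=cv2.imread('pics/w3.png'); b=cv2.imread('pics/s3.png')[170:320,270:450]
b=cv2.resize(b,(400,333),interpolation=2); a=cv2.resize(a,(400,300))
cv2.imwrite('pics/v3.png',np.hstack([cv2.copyMakeBorder(a,0,33,0,0,0),b]))
E
```

```text
(no output)
```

View pics/v3.png

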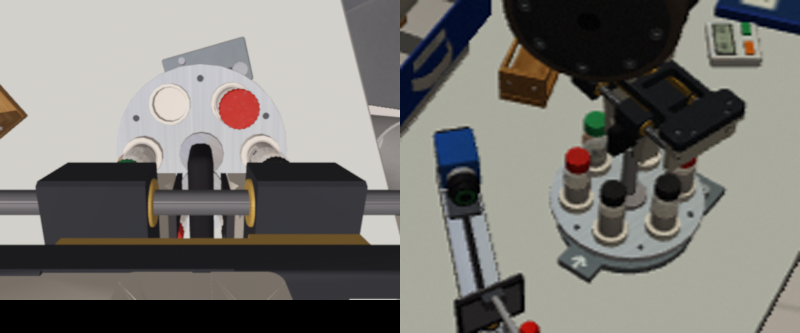

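```bash
python3 - <<'E'
from h import *
o=ctrl.get_obs(); print(o['force'],o['moment'],o['opening'],o['tau'])
a=cv2.imread('pics/w3.png')[200:400,180:460]
cv2.imwrite('pics/v4.png',cv2.resize(a,(784,560),interpolation=2))
E
```

```text
[ 3.63369241 -3.04620895 -3.29546771] [-1.12941762 -1.34589677 -0.04919018] 0.023494345819966157 [ 1.50221050e+00 -4.02262080e+01  2.31282860e+01  4.63062957e+00
 -1.05113894e+00  3.48792435e-02]
```

View pics/v4.png

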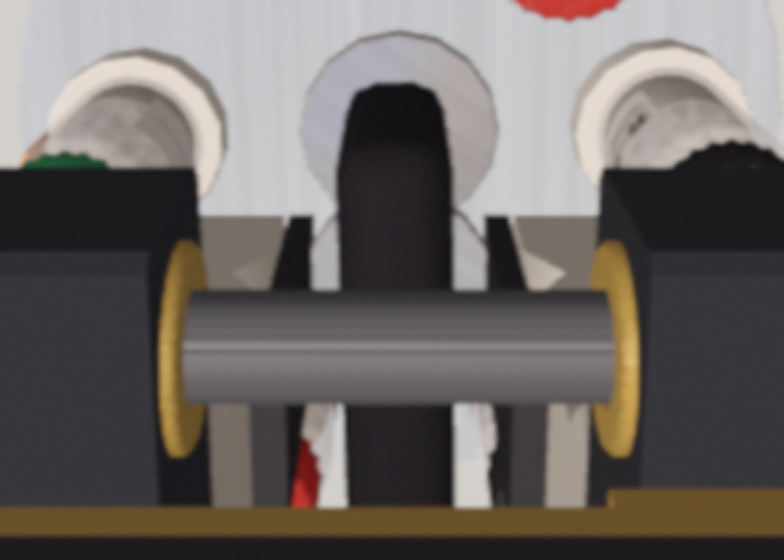

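servo_tool(rows=[[0,0,0,0,0,0],[0,0,0,0,0,0],[0,0,10,0,0,0],[0,0,0,0,0,0]], fingers=36)

```text
clock: 5.3
tool_pos: [0.5026, -0.0392, 0.127]
orientation: [-179.9, 0.0, -112.1]
force: [-0.2, -0.0, 0.3]
opening: 0.0354
```

servo_tool(rows=[[0,0,0,0,0,0],[0,0,0,0,0,0],[0,0,0,0,0,0],[0,0,0,0,0,0],[0,0,0,0,0,0]], fingers=0)

```text
clock: 5.72
tool_pos: [0.5028, -0.0396, 0.1253]
orientation: [-179.9, 0.0, -112.1]
force: [5.2, -3.0, -3.8]
opening: 0.0127
```

servo_tool(rows=[[0,0,0,0,0,0],[0,0,0,0,0,0]])

```text
clock: 5.88
tool_pos: [0.5028, -0.0397, 0.1253]
orientation: [-179.9, 0.0, -112.1]
force: [5.0, -4.5, -1.6]
opening: 0.0129
```

servo_tool(rows=[[0,0,0,0,0,5],[0,0,0,0,0,5],[0,0,0,0,0,5],[0,0,0,0,0,5],[0,0,0,0,0,5]])

```text
clock: 6.3
tool_pos: [0.5023, -0.0396, 0.1253]
orientation: [-180.0, -0.0, -86.8]
force: [1.3, -2.4, -0.8]
opening: 0.0129
```

servo_tool(rows=[[0,0,0,0,0,5],[0,0,0,0,0,5],[0,0,0,0,0,5],[0,0,0,0,0,5],[0,0,0,0,0,5]])

```text
clock: 6.72
tool_pos: [0.5019, -0.0397, 0.1253]
orientation: [180.0, -0.0, -61.8]
force: [0.8, -3.4, 0.3]
opening: 0.0125
```

servo_tool(rows=[[0,0,0,0,0,5],[0,0,0,0,0,5],[0,0,0,0,0,5],[0,0,0,0,0,5],[0,0,0,0,0,5]])

```text
clock: 7.13
tool_pos: [0.5015, -0.04, 0.1253]
orientation: [179.9, 0.0, -36.8]
force: [-0.0, -4.0, 0.7]
opening: 0.0129
```

servo_tool(rows=[[0,0,0,0,0,5],[0,0,0,0,0,5],[0,0,0,0,0,5],[0,0,0,0,0,5],[0,0,0,0,0,5]])

```text
clock: 7.55
tool_pos: [0.5014, -0.0404, 0.1253]
orientation: [179.9, 0.0, -11.8]
force: [0.6, -5.3, 2.8]
opening: 0.0129
```

servo_tool(rows=[[0,0,0,0,0,4],[0,0,0,0,0,0],[0,0,0,0,0,0]])

```text
clock: 7.8
tool_pos: [0.5013, -0.0405, 0.1253]
orientation: [179.9, 0.1, -8.0]
force: [0.3, -6.6, 1.8]
opening: 0.0128
```

```bash
python3 - <<'E'
from h import *
o=ctrl.get_obs(); print(o)
snap('top','t5'); snap('scene','s5'); snap('wrist','w5')
im=cv2.imread('pics/s5.png')[200:350,270:430]; b=cv2.imread('pics/w5.png')[0:300]
cv2.imwrite('pics/v5.png',np.hstack([cv2.resize(im,(320,300),interpolation=2),cv2.resize(b,(480,225)).__class__(0) if 0 else cv2.copyMakeBorder(cv2.resize(b,(480,225)),0,75,0,0,0)]))
E
```

```text
{'clock': 7.8, 'joint_pos': array([ 17.86256267,   9.80025793, -28.69749409,   0.10273806,
       -51.6065597 ,  64.04212578]), 'qvel': array([-0.03930097,  0.04847637, -0.01685198,  0.01828495,  0.04713228,
       -0.8015315 ]), 'tau': array([  3.0458229 , -38.05877924,  25.41818082,   4.03362215,
         0.81755094,   0.05966515]), 'tool_pos': array([ 0.50134638, -0.04050306,  0.12526654]), 'orientation': array([ 1.79882028e+02,  5.86339866e-02, -8.03149231e+00]), 'force': array([ 0.26984935, -6.62100078,  1.78931186]), 'moment': array([-2.33309624,  0.24768964,  0.13126383]), 'opening': 0.01283829701684825}
```

View pics/v5.png

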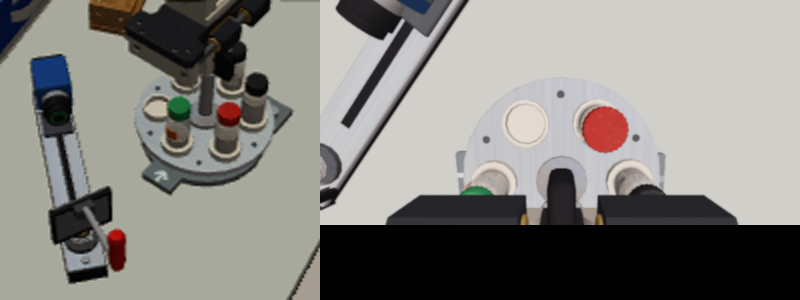

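servo_tool(rows=[[0,0,0,0,0,0],[0,0,0,0,0,0],[0,0,0,0,0,0],[0,0,0,0,0,0],[0,0,0,0,0,0]], fingers=60)

```text
clock: 8.37
tool_pos: [0.5019, -0.0392, 0.1252]
orientation: [-180.0, 0.0, -8.1]
force: [-0.1, -0.7, -0.1]
opening: 0.0407
```

servo_tool(rows=[[0,0,40,0,0,0],[0,0,40,0,0,0],[0,0,40,0,0,0],[0,0,40,0,0,0],[0,0,30,0,0,0]])

```text
clock: 8.78
tool_pos: [0.5023, -0.0393, 0.3191]
orientation: [-179.9, -0.2, -8.1]
force: [1.4, 0.3, -0.5]
opening: 0.0597
```

servo_tool(rows=[[-30,0,0,0,0,0],[-30,0,0,0,0,0],[0,0,0,0,0,0],[0,0,0,0,0,0],[0,0,0,0,0,0]])

```text
clock: 9.2
tool_pos: [0.442, -0.0392, 0.3156]
orientation: [-180.0, -0.1, -8.1]
force: [-0.4, -0.9, -0.7]
opening: 0.0601
```

```bash
python3 - <<'E'
from m import *
o=ctrl.get_obs(); print(o['tool_pos'],o['orientation'],o['clock'])
snap('wrist','w6'); P,H,U=cloud(*load('w6'),y1=290); z=P[:,2]
im,d,c=load('w6')
C=np.array([501.2,-40.8])
near=np.hypot(P[:,0]*1e3-C[0],P[:,1]*1e3-C[1])<80
for k,m in dict(bar=near&(z>.147)&(z<.156),green=near&(H[:,0]>55)&(H[:,0]<85)&(H[:,1]>120)&(z>.1)).items():
    p=(P[m][:,:2]*1000).astype(np.float32); r=cv2.minAreaRect(p); q=np.array(r[0])-C; print(k,len(p),r,np.degrees(np.arctan2(q[1],q[0])))
s=P[(abs(z-.038)<.005)&near][:,:2]*1000; h=cv2.convexHull(s.astype(np.float32))[:,0]
print('disc',cv2.minEnclosingCircle(h))
# arrow tab: points z 6..18mm outside disc radius 79..115
q=P[:,:2]*1000-C; r=np.hypot(*q.T); m=(z>.006)&(z<.02)&(r>80)&(r<105)
a=np.degrees(np.arctan2(q[m,1],q[m,0])); print(np.histogram(a,np.arange(-180,181,10)))
w=m.copy(); w[m]=(a>60)&(a<110); print(cv2.minAreaRect((P[w][:,:2]*1000).astype(np.float32)),np.median(z[w]))
for n in ('w2',):
  P,H,U=cloud(*load(n)); z=P[:,2]; q=P[:,:2]*1000-C; r=np.hypot(*q.T); w=(z>.006)&(z<.02)&(r>79)&(r<110)&(q[:,1]>50); print(n,w.sum(),cv2.minAreaRect((P[w][:,:2]*1000).astype(np.float32)))
E
```

```text
[ 0.44202776 -0.03916102  0.31560607] [-1.79972416e+02 -5.54730407e-02 -8.05871103e+00] 9.2
bar 1350 ((501.8381042480469, -41.249046325683594), (12.949920654296875, 57.581321716308594), 82.98908996582031) -35.13479375796985
green 576 ((503.2901306152344, -12.563854217529297), (69.26874542236328, 21.41508674621582), 77.82795715332031) 85.76650266395929
disc ((501.64630126953125, -41.23651123046875), 77.88587951660156)
(array([  0,   0,   0,  55, 192, 278, 177, 118,  94,  39,   0,   0,   0,
         0,   0,   0,   0,   0,   0,   0,   0,   0,   0,   0,  10, 128,
       116,  77,   0,   0,   0,   0,   0,   0,   0,   0]), array([-180, -170, -160, -150, -140, -130, -120, -110, -100,  -90,  -80,
        -70,  -60,  -50,  -40,  -30,  -20,  -10,    0,   10,   20,   30,
         40,   50,   60,   70,   80,   90,  100,  110,  120,  130,  140,
        150,  160,  170,  180]))
((512.3099365234375, 43.903465270996094), (10.411907196044922, 39.000972747802734), 82.63374328613281) 0.011198014531337952
w2 546 ((511.36907958984375, 42.608131408691406), (14.82138729095459, 40.03715515136719), 83.18234252929688)
```

View pics/w6.png

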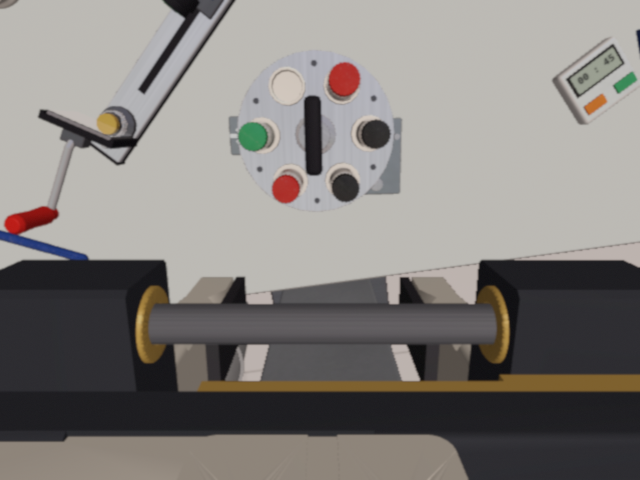

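```bash
python3 - <<'E'
from m import *
S=np.array([501.6,-41.0])+65.8*np.array([np.cos(np.radians(83)),np.sin(np.radians(83))])
for n in('w2','w6','w1'):
    P,H,U=cloud(*load(n)); z=P[:,2]; X=P[:,:2]*1000
    ok=(X[:,0]>440)&(X[:,0]<720)&(X[:,1]>-10)&(X[:,1]<230)&(np.hypot(X[:,0]-501.6,X[:,1]+41)>115)
    def rect(m): 
        q=np.zeros((480,640),np.uint8); q[U[m,1],U[m,0]]=1; nn,l,st,ce=cv2.connectedComponentsWithStats(q,connectivity=4)
        i=1+np.argmax(st[1:,4]); L=l[U[:,1],U[:,0]]==i; p=P[L]; r=cv2.minAreaRect((p[:,:2]*1000).astype(np.float32)); return np.r_[r[0],r[1],r[2],L.sum(),np.median(p[:,2])*1000].round(1), p
    if n!='w1':
        red=((H[:,0]<6)|(H[:,0]>174))&(H[:,1]>150)&ok
        r,p=rect(red&(z>.1455)&(z<.15)); print(n,'handle',r)
        r,p=rect(red&(z>.10)&(z<.14)); print(n,'peg side',r)
        r,p=rect(ok&(z>.091)&(z<.102)&(H[:,2]<90)&(X[:,0]<580)); print(n,'mirror top',r)
        r,p=rect(ok&(z>.085)&(z<.108)&(H[:,1]<70)&(H[:,2]>70)&(X[:,0]<560)); print(n,'rod',r)
    m=ok&(abs(z-.0195)<.002)
    r,p=rect(m); print(n,'rail',r)
    r,p=rect(ok&(abs(z-.09)<.003)&(H[:,0]>100)&(H[:,0]<125)&(H[:,1]>120)); print(n,'cam body top',r)
    r,p=rect(ok&(z>.055)&(z<.09)&(H[:,2]<60)&(X[:,0]>590)); print(n,'lens',r)
    a=np.radians(-47.); ex=np.array([np.cos(a),np.sin(a)]); print('lens min along rail x', np.percentile(p[:,:2]@ex*1000,[1,3,10]), 'rail near end', )
E
```

```text
w2 handle [467.6 201.1  12.5  13.1  89.9 208.  146.9]
w2 peg side [468.6 196.3  13.5   5.1  12.6 130.  122.2]
w2 mirror top [530.7 161.8  64.2  17.2  59.  715.   97.3]
w2 rod [501.2 177.6  19.2  68.8  64.6 713.  101.3]
w2 rail [ 594.5   97.6   40.2  146.4   42.9 4284.    19.1]
w2 cam body top [ 657.8   29.    38.8   47.3   43.4 2273.    89. ]
w2 lens [628.2  55.3  38.   25.5  61.1 942.   80.6]
lens min along rail x [376.19113803 376.36725084 376.84271632] rail near end
w6 handle [468.2 200.3  12.8  13.5  56.7 235.  146.8]
w6 peg side [469.5 195.4  13.8   6.1  16.1 457.  121.8]
w6 mirror top [531.6 160.7  65.1  16.   58.3 850.   97.2]
w6 rod [502.1 177.6  20.1  69.9  62.6 882.  101. ]
w6 rail [ 594.7   96.8   40.2  165.4   43.  5032.    19.2]Traceback (most recent call last):
  File "<stdin>", line 17, in <module>
  File "<stdin>", line 8, in rect
    return _wrapfunc(a, 'argmax', axis=axis, out=out, **kwds)
    return bound(*args, **kwds)
ValueError: attempt to get argmax of an empty sequence
```

servo_tool(rows=[[5,40,0,0,0,-5],[5,40,0,0,0,-5],[5,40,0,0,0,-5],[5,40,0,0,0,-5],[3,40,0,0,0,-4]])

```text
clock: 9.67
tool_pos: [0.4655, 0.1628, 0.3148]
orientation: [179.9, 0.0, -32.4]
force: [1.3, -0.3, 0.2]
opening: 0.0598
```

servo_tool(rows=[[3,40,0,0,0,0],[0,0,-30,0,0,0],[0,0,-30,0,0,0],[0,0,-30,0,0,0],[0,0,0,0,0,0]])

```text
clock: 10.08
tool_pos: [0.4653, 0.1994, 0.2188]
orientation: [179.4, 0.2, -32.1]
force: [-1.4, -1.2, -1.5]
opening: 0.06
```

servo_tool(rows=[[0,0,0,0,0,0]])

```text
clock: 10.17
tool_pos: [0.4678, 0.2003, 0.2241]
orientation: [179.7, 0.0, -32.1]
force: [0.2, -0.4, 0.8]
opening: 0.0596
```

servo_tool(rows=[[0,0,-30,0,0,0],[0,0,-30,0,0,0],[0,0,-30,0,0,0],[0,0,-18,0,0,0],[0,0,0,0,0,0]])

```text
clock: 10.58
tool_pos: [0.4675, 0.2, 0.1157]
orientation: [179.8, 0.1, -32.1]
force: [-1.0, -0.0, -0.7]
opening: 0.06
```

servo_tool(rows=[[0,0,-4,0,0,0],[0,0,0,0,0,0]])

```text
clock: 10.75
tool_pos: [0.4693, 0.2016, 0.115]
orientation: [-179.9, -0.1, -32.1]
force: [0.1, -0.4, 0.0]
opening: 0.0599
```

servo_tool(rows=[[0,0,0,0,0,0],[0,0,0,0,0,0],[0,0,0,0,0,0],[0,0,0,0,0,0],[0,0,0,0,0,0]], fingers=0)

```text
clock: 11.17
tool_pos: [0.468, 0.2008, 0.1138]
orientation: [-180.0, -0.0, -32.1]
force: [-0.7, 0.0, 0.5]
opening: 0.0325
```

servo_tool(rows=[[0,0,0,0,0,0],[0,0,0,0,0,0],[0,0,0,0,0,0]])

```text
clock: 11.42
tool_pos: [0.4684, 0.2016, 0.1134]
orientation: [-179.9, -0.0, -32.1]
force: [1.8, 3.1, -1.3]
opening: 0.0153
```

servo_tool(rows=[[4.5,6.5,0,0,0,-5.4],[5.1,6.1,0,0,0,-5.4],[5.7,5.6,0,0,0,-5.4],[6.2,5.0,0,0,0,-5.4],[6.6,4.4,0,0,0,-5.4]])

```text
clock: 11.83
tool_pos: [0.4958, 0.2289, 0.1134]
orientation: [180.0, 0.0, -59.3]
force: [-2.5, 2.0, 3.2]
opening: 0.015
```

servo_tool(rows=[[7.0,3.8,0,0,0,-5.4],[7.3,3.1,0,0,0,-5.4],[7.6,2.4,0,0,0,-5.4],[0,0,0,0,0,0],[0,0,0,0,0,0]])

```text
clock: 12.25
tool_pos: [0.5178, 0.2385, 0.1134]
orientation: [-180.0, 0.1, -75.2]
force: [-4.5, 5.0, 2.8]
opening: 0.0152
```

```bash
python3 - <<'E'
from h import *
o=ctrl.get_obs(); print(o['tool_pos'],o['orientation'],o['force'],o['moment'],o['opening'])
for n in('top','scene'): snap(n,n+'7')
a=cv2.imread('pics/scene7.png')[190:360,250:440]; b=cv2.imread('pics/top7.png')[170:320,260:420]
cv2.imwrite('pics/v7.png',np.hstack([cv2.resize(a,(400,358),interpolation=2),cv2.resize(b,(382,358),interpolation=2)]))
E
```

```text
[0.51777947 0.23852713 0.11341644] [-1.79988337e+02  6.34798591e-02 -7.51584963e+01] [-4.52236256  5.03768422  2.78094981] [1.88007062 1.84144088 0.05150384] 0.015173189158412502
```

View pics/v7.png

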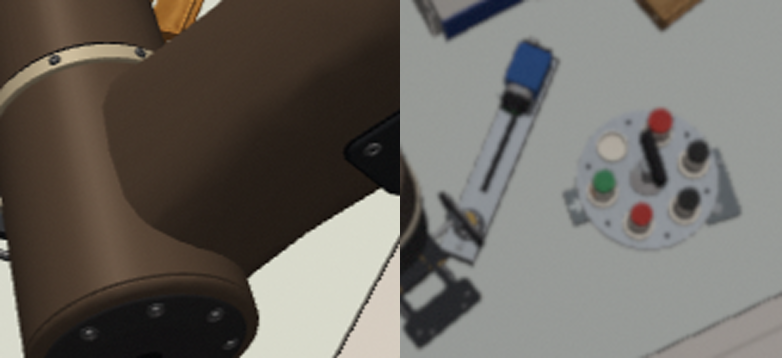

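```bash
python3 - <<'E'
from m import *
snap('wrist','w8')
P,H,U=cloud(*load('w8'),y1=300); z=P[:,2]; X=P[:,:2]*1000
def rect(m):
    q=np.zeros((480,640),np.uint8); q[U[m,1],U[m,0]]=1; nn,l,st,ce=cv2.connectedComponentsWithStats(q,connectivity=4)
    if nn<2: return 'none'
    i=1+np.argmax(st[1:,4]); L=l[U[:,1],U[:,0]]==i; r=cv2.minAreaRect(X[L].astype(np.float32)); return np.r_[r[0],r[1],r[2],L.sum(),np.median(z[L])*1000].round(1)
n=np.hypot(X[:,0]-540,X[:,1]-156)<50; c=np.hypot(X[:,0]-501.6,X[:,1]+41)<50
print('mirror',rect(n&(z>.091)&(z<.100)&(H[:,2]<90)))
print('bar',rect(c&(z>.147)&(z<.156)))
P,H,U=cloud(*load('top7'),260,420,170,320); z=P[:,2]; X=P[:,:2]*1000
c=np.hypot(X[:,0]-501.6,X[:,1]+41)<65; n=np.hypot(X[:,0]-540,X[:,1]-156)<50
print('top bar',rect(c&(z>.142)&(z<.16)),'green',rect(c&(H[:,0]>55)&(H[:,0]<85)&(H[:,1]>120)),'mirror',rect(n&(z>.087)&(z<.104)&(H[:,2]<80)))
o=ctrl.get_obs(); print(o['tool_pos'],o['force'],o['clock'])
E
```

```text
mirror [ 537.2  166.6   63.8   16.4   15.9 2857.    97. ]
bar none
top bar [499.7 -41.8  13.7  57.7  83.4 127.  152.7] green [504.6  10.7  15.1  17.9  65.8  39.  106.1] mirror [533.6 165.2  60.7  17.   17.7  89.   97.2]
[0.51734551 0.23846706 0.11339787] [-4.74790246  5.42234258  3.2060933 ] 12.4
```

servo_tool(rows=[[0,0,0,0,0,0],[0,0,0,0,0,0],[0,0,0,0,0,0],[0,0,0,0,0,0],[0,0,0,0,0,0]])

```text
clock: 12.82
tool_pos: [0.5173, 0.2384, 0.1134]
orientation: [-180.0, 0.1, -75.1]
force: [-4.9, 5.0, 2.5]
opening: 0.0153
```

```bash
python3 -c "
from h import *
print(ctrl.get_obs()['tool_pos']); print(ctrl.close_job())"
```

```text
[0.51728822 0.23841518 0.11342481]
the job is handed in; nothing more can be done
None
```

The job is handed in at about 12.8 s. The green-capped vial sits on its detent at the viewing station, and the gripper still holds the mirror handle at the viewing angle. I never saw the bench camera's own picture, so "whole sticker visible" rests on the measured geometry.

**Carousel:** I turned it about 104° by its bar and let go, and it clicked the last 1° by itself. The bar then pointed the green vial to 83.0°, and the arrow tab measured 82.6–83.2°. A later top view gave 83.4°, so it had not moved since.

**Mirror:** I swung it about 43°, to roughly 0.75 rad. The handle position puts the mirror's normal at -74.6 to -75.0°, and the frame edge puts it at about -74 to -74.5°. The target was -75.0°, with about ±2.7° allowed for the whole sticker to show. The handle held steady at about 7 N side load and a 15 mm finger opening.

**What disagreed:**
- **First grip:** The fingers stopped at 23.5 mm, apparently on the post below the bar. I reopened, rose 10 mm and regripped at 12.9 mm; forces stayed near 6 N.
- **Start position:** The turntable began about 15° off a click position, not exactly at -2.09 rad, so I aimed by the arrow.
- **Lens distance:** It came out about 2 mm short of the stated 124 mm, which is within calibration error.

I made no deliberate contact with the glass or the other objects, but I took no close look at them at the end.

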